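# Refit the cover of a pump unit

### The job

Put the white cover back on the open pump unit: take it from its sloping stand by its handle rib, angle its tongue into the groove under the lip on the unit's robot side, then lower it gently (do not let it fall) until it lies flat and flush in the opening. Then slide the steel latch fully shut over the cover's free edge, and let go of everything. Do not knock over the reagent bottle or the cup that stand between the unit and the stand.

Things in the scene. Friction and masses are not known exactly. Their poses are not given: they have to be found in the camera images.
- cover: Loose white plastic cover, about 0.26 kg (may vary by a third). Plate 130 mm (its x) by 160 mm (its y), 12 mm thick; origin at the centre of its underside, z out of the top face. It starts on the sloping stand, tilted 30 degrees about its y axis, tongue edge (-x) lowest, nearest the robot and against the stand's stop; its z leans towards the robot.
- rib (a point): Centre of the top of the cover's handle rib (cover x = 0, y = 0, z = 50 mm); axes as the cover's. The rib is 12 mm thick in x, 80 mm long in y and stands 38 mm above the plate, across its middle.
- tongue (a point): Middle of the tip of the cover's tongue (cover x = -81, y = 0, z = 3 mm); axes as the cover's. The tongue is 6 mm thick, 140 mm wide, flush with the cover's underside, and sticks out 16 mm from the plate's -x edge.
- unit: Fixed white pump unit, about 219 by 194 mm; origin on the bench, z up, x away from the robot (yaw within 0.25 rad). Open bay 166 mm wide in y between side walls 62 mm high. At its +x side, from x = 68 to 118 mm, stands the latch housing, 85 mm high, over the full width, so the cover can only go in tilted, by 15 degrees or more.
- seat (a point): Where the cover's origin lies when it is seated: unit x = 0, y = 0, z = 50 mm, on the ledges around the bay; axes as the unit's. Then the cover's axes are parallel to the unit's and its top is flush with the 62 mm rim. Play is 2 to 3 mm each way in x and y.
- groove (a point): Middle of the lip's lower edge over the groove: unit x = -67, y = 0, z = 62 mm; axes as the unit's. The groove runs along y, floor at z = 50 mm (for x below -61 mm), back wall at x = -83 mm. The lip above it is 7 mm thick. At 25 degrees the tongue's tip goes about 11 mm under the lip before it jams; it goes the rest of the way in as the cover is lowered.
- stand: Fixed aluminium sloping stand (30 degrees, rising along its +x, away from the robot, yaw within 0.25 rad); origin on the bench, z up. The cover's origin lies 62 mm above it (up to 12 mm off in y). The slope is 130 mm wide, with a stop 10 mm high at its low end.
- latch (a joint): Travel of the steel slide latch, m: 0 fully open, 0.028 fully shut, along the unit's -x; about 2.5 N of friction; it stays where it is left and starts between 0 and 0.005. Its bolt, 44 mm wide, leaves the housing 64 to 70 mm above the bench and when shut covers the cover's free edge by about 19 mm; the cover must lie flat for it to pass.
- latch_tab (a point): Centre of the top of the latch's upright tab, 118 mm above the bench: 14 mm thick in the unit's y, 22 mm long in x, standing 33 mm clear of the top of the housing. It moves with the latch, from unit x = 100 mm at 0 to 72 mm at 0.028; axes as the unit's.
- reagent: Bystander: white reagent bottle, 56 mm across, 125 mm tall, between the unit and the stand; origin under its centre.
- cup: Bystander: white sample cup, 52 mm across, 55 mm tall, between the unit and the stand; origin under its centre.
Mind the look-alikes: they are no part of the job. Leave any purple or yellow look-alike of the cover alone.

How it is judged:
By the outcome, as a careful person would: the job done as asked, in the order asked, and still so for the second after the job is handed in, with the robot touching nothing.
It also fails if it takes over 61 s, if anything falls off the work surface, if the arm or the gripper's body presses on something with over 40 N, if the wrist force passes 120 N, or if a joint passes its speed limit or range.

### The arm

A 6-joint arm with a two-finger parallel gripper is mounted at the origin on the work surface. World frame = base frame: x ahead of the robot, y to its left, z up, the work surface at z = 0. Lengths are in m, angles in degrees, forces in N, time in s.
With the tool pointing down it reaches from about 0.3 to 0.75 m from the base axis. Payload 8.5 kg.
Tool frame: the origin (TCP) lies on the centre line of the jaws, within the pads' length; the fingertips stand 17 mm ahead of it and the grasp point (between the pads) lies 2 mm behind it (env.tcp_to_tips is the distance from the TCP to the fingertips, in m); z points along the fingers, y is the line along which they close (so a half turn about z gives the same grasp; the last joint's range is limited). The gripper opens to 85 mm and grips with 20 to 120 N. Pads are 22 mm wide; open, the fingers measure 114 mm over their backs; the gripper's body (76 mm by 85 mm) begins 54 mm behind the grasp point. The pads swing forward as they close: fully open they stand 13 mm farther back than shut.
Start: joints at [62.435, 21.807, 74.336, -0, 83.858, -12.336], TCP at [0.144, 0.531, 0.248] pointing down, gripper open.
Joint ranges: [-178.18, 178.18], [-50.72, 133.34], [12.68, 142.11], [-81.47, 261.47], [9.98, 163.14], [-165.26, 165.26]. Speed limits (degrees/s): [136.94, 136.94, 180, 180, 180, 180].

### API

Orientations are given as a 3x3 rotation matrix whose columns are the frame's x, y, z axes.
In Python, from rig import env gives the robot as it stands. The module is installed in compiled form; this text tells all that it offers.
- The arm moves only by the shell command python3 -m pendant 'ROWS' [FORCE]. ROWS is JSON, a list of rows, each a list of 7 numbers: the opening, from 0 (shut) to 1 (fully open), then the shift along the tool's x, y, z in m, then the turn, a rotation vector about the tool's x, y, z in rad. A call has 1 to 5 rows; each row is the pose to reach, as a shift and turn from the pose commanded when the call began, along the tool's axes at that moment; what a row does not reach only later rows make up. A row lasts 1/8 s, in which the tool goes at most 62.5 mm and 10.7 degrees, less where a joint would pass 70% of its speed; a pose out of reach is approached as far as the arm can. A call with a gripper value outside its range is refused whole. The fingers move at their own pace and stop on an object; FORCE is the grip in N (left out, the last holds). Time passes only in rows, so rows that repeat a pose let the fingers close. It gives the time, the measured TCP pose, the force, the opening and the grip force at its end, in the units of the state.
- env.observe(): the state, without advancing time (a new reading comes with each control period).
- env.get_image(name): name is "scene" or "top" or "wrist"; returns a dict with "image" (420x560x3 uint8, blue, green, red), "fx", "fy", "cx", "cy" (pixels), "pose" (4x4, takes a point from camera to world coordinates). Camera axes: x right, y up, looking along -z (the intrinsics and any distortion apply to the point x, -y, -z); pixel columns grow to the right and rows downward; lengths in m; the calibration is good to about 2 mm. A picture is of the moment at which its call begins. There is no depth.
- env.close_job(): hands the job in; it is judged then, once.
Trained networks look in the newest picture that a camera, given by its name, has taken for a name from the list of things; names that differ only in an ending like _2 or _b are one class to them, and where a whole thing is asked for, a point or a joint stands for the part that bears it (a point fixed in the world has none). Each returns a list of dicts, best first, with "conf" (0 to 1); they miss things now and then, are a little off and sometimes report something else, mostly with a low value. They report only what shows in the picture. A call takes as long as a camera call. They do not tell look-alikes from the thing itself.
- env.find_in(camera, thing): "bbox" ([centre column, centre row, width, height] in pixels, round what is visible of it).
- env.trace(camera, thing): "mask" (420x560 bool, what is visible of it) and "bbox" ([centre column, centre row, width, height] in pixels, round what is visible of it).
- env.tip_of(camera, thing): "centre" ([column, row] in pixels: a listed point, or the origin of a listed thing).
The state is a dict: "time_s": time; "q": joint angles; "qvel": joint speeds; "joint_efforts": joint torques, N m; "position": TCP position; "tool_rot": TCP orientation; "ft_force": force on the tool from outside, world axes, zero at the start; "wrist_torque": the same for the moment, N m; "grip_width": finger opening in m; "gripper_force": force on a finger pad.
Only numpy, scipy, OpenCV 4.12 (cv2) and the standard library are available. Lean on these libraries where they do the work, as an engineer would, in place of code of your own. Each camera call takes 0.05 s, during which the arm holds its last target. There are 200 camera calls.

## Working session

There is one attempt and no reset: what is moved stays moved. The work goes in short steps, Python scripts to look and compute and a shell command to move; the robot and the scene stay as the last step left them, time stands still between calls to the robot, and variables do not carry over. Pictures are saved under pics/ and viewed, at most 14 in all, crops included, and the job is handed in when it is done.

```bash
mkdir -p pics; ls
python3 - <<'E'
from rig import env
import cv2,numpy as np
s=env.observe();print(s['time_s'],s['position'],s['tool_rot'],s['grip_width'])
ims=[]
for c in ['scene','top']:
    d=env.get_image(c);cv2.imwrite(f'pics/{c}0.png',d['image']);print(c,d['fx'],d['fy'],d['cx'],d['cy'],d.keys());print(np.round(d['pose'],3).tolist())
    for t in ['cover','rib','tongue','unit','seat','groove','stand','latch_tab','reagent','cup']:
        try:print(c,t,[(np.round(x['centre'],1).tolist(),round(x['conf'],2)) for x in env.tip_of(c,t)][:4])
        except Exception as e:print(t,e)
E
```

```text
pics
0.0 [0.14434263 0.53042361 0.24768321] [[-9.64877983e-01  2.62697425e-01 -7.35627260e-04]
 [ 2.62698217e-01  9.64877098e-01 -1.35352089e-03]
 [ 3.54223442e-04 -1.49923048e-03 -9.99998813e-01]] 0.08530189270300988
scene 428.13881482499545 428.13881482499545 273.7532087767136 213.1120126765674 dict_keys(['image', 'fx', 'fy', 'cx', 'cy', 'pose'])
[[-0.804, -0.35, 0.48, 0.931], [0.594, -0.507, 0.625, 0.688], [0.025, 0.788, 0.616, 0.679], [0.0, 0.0, 0.0, 1.0]]
scene cover [([285.1, 265.3], 0.9), ([366.2, 225.9], 0.7), ([401.9, 327.3], 0.59), ([185.3, 178.1], 0.44)]
scene rib [([296.5, 248.2], 0.73)]
scene tongue [([311.3, 269.4], 0.71), ([338.6, 211.1], 0.67), ([442.4, 324.8], 0.56)]
scene unit [([185.8, 192.7], 0.69)]
scene seat [([184.8, 178.8], 0.63)]
scene groove [([202.6, 166.0], 0.85)]
scene stand [([280.3, 291.1], 0.94)]
scene latch_tab [([149.0, 170.5], 0.49)]
scene reagent [([203.6, 248.6], 0.8)]
scene cup [([261.3, 220.2], 0.75), ([186.7, 188.6], 0.27)]
top 469.2639404840286 469.2639404840286 275.60847745444437 206.66254952118703 dict_keys(['image', 'fx', 'fy', 'cx', 'cy', 'pose'])
[[0.021, 0.983, -0.183, 0.283], [-1.0, 0.023, 0.011, 0.09], [0.015, 0.183, 0.983, 1.173], [0.0, 0.0, 0.0, 1.0]]
top cover [([121.8, 219.9], 0.87), ([221.5, 290.0], 0.72), ([214.2, 194.8], 0.69), ([218.5, 189.0], 0.61)]
top rib [([216.4, 193.4], 0.91), ([304.4, 228.9], 0.4)]
top tongue [([252.3, 284.9], 0.93), ([212.6, 218.5], 0.73), ([101.8, 246.2], 0.62)]
top unit [([386.7, 191.7], 0.74)]
top seat [([389.9, 189.0], 0.9)]
top groove [([396.5, 213.8], 0.64)]
top stand []
top latch_tab [([391.0, 143.6], 0.53)]
top reagent [([301.6, 164.3], 0.86)]
top cup [([307.7, 227.5], 0.74), ([215.9, 220.3], 0.23)]
```

View pics/top0.png

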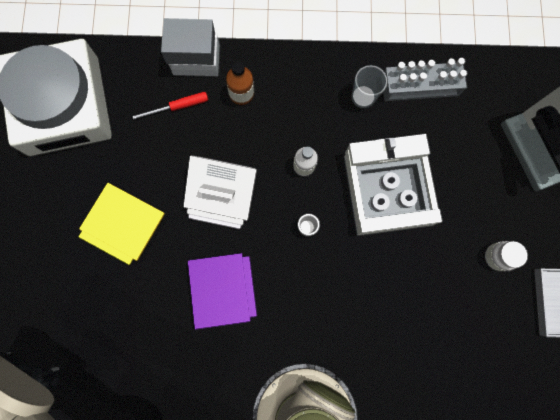

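View pics/scene0.png

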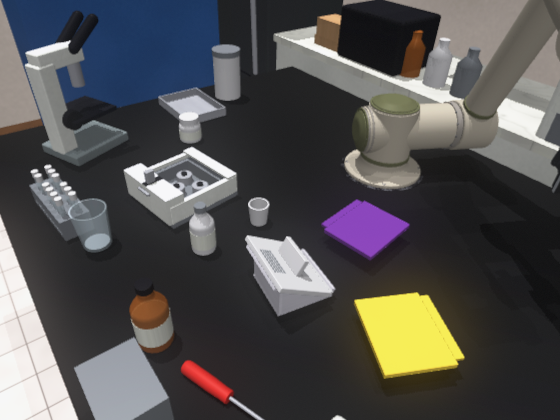

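```bash
cat > h.py <<'E'
import numpy as np
from scipy.optimize import least_squares
from scipy.spatial.transform import Rotation as R
from rig import env
def proj(d,P):
    T=np.linalg.inv(d['pose']);p=T[:3,:3]@np.asarray(P)+T[:3,3]
    return np.array([d['cx']+d['fx']*p[0]/-p[2], d['cy']-d['fy']*p[1]/-p[2]])
def ray(d,uv,z):
    v=d['pose'][:3,:3]@np.array([(uv[0]-d['cx'])/d['fx'],-(uv[1]-d['cy'])/d['fy'],-1]);o=d['pose'][:3,3]
    return o+v*(z-o[2])/v[2]
def fit(obs,pose_of,x0):
    # obs: (cam dict, local point, pixel)
    def f(x):
        Rm,t=pose_of(x);return np.concatenate([proj(d,Rm@np.array(p)+t)-uv for d,p,uv in obs])
    return least_squares(f,x0,loss='soft_l1',f_scale=2)
unit_pose=lambda x:(R.from_euler('z',x[2]).as_matrix(),np.array([x[0],x[1],0]))
cov_pose=lambda x:(R.from_euler('z',x[2]).as_matrix()@R.from_euler('y',-np.pi/6).as_matrix(),np.array([x[0],x[1],.062]))
E
python3 - <<'E'
from h import *
import cv2
S=env.get_image('scene');T=env.get_image('top')
m=1e-3
for c,t in (('scene','unit'),('top','unit'),('scene','rib'),('top','rib')):
    r=env.trace(c,t)
    for q in r[:2]:
        k=cv2.findContours(q['mask'].astype('u1'),0,2)[0];k=max(k,key=cv2.contourArea)
        print(c,t,round(q['conf'],2),cv2.approxPolyDP(k,4,True)[:,0].tolist())
g=[0,0,.05];
obsU=[(S,[0,0,.05],(184.8,178.8)),(S,[-.067,0,.062],(202.6,166)),(S,[.098,0,.118],(149,170.5)),
 (T,[0,0,.05],(389.9,189)),(T,[-.067,0,.062],(396.5,213.8)),(T,[.098,0,.118],(391,143.6))]
r=fit(obsU,unit_pose,[.35,-.15,0]);print('unit',r.x,np.degrees(r.x[2]),np.round(r.fun,1))
obsC=[(S,[0,0,.05],(296.5,248.2)),(S,[-.081,0,.003],(311.3,269.4)),(S,[0,0,0],(285.1,265.3)),
 (T,[0,0,.05],(216.4,193.4)),(T,[-.081,0,.003],(212.6,218.5)),(T,[0,0,0],(218.5,189))]
r=fit(obsC,cov_pose,[.35,.2,0]);print('cov',r.x,np.degrees(r.x[2]),np.round(r.fun,1))
for n,a in (('reagent',(301.6,164.3)),('cup',(307.7,227.5))):print(n,ray(T,a,0))
print(ray(S,(203.6,248.6),0),ray(S,(261.3,220.2),0))
E
```

```text
scene unit 0.88 [[193, 147], [160, 164], [139, 163], [123, 171], [128, 194], [172, 228], [192, 217], [196, 202], [209, 210], [237, 194], [235, 173]]
top unit 0.84 [[424, 135], [349, 145], [345, 166], [357, 234], [430, 225], [439, 219]]
scene rib 0.89 [[354, 200], [322, 226], [326, 234], [370, 259], [407, 224]]
scene rib 0.84 [[246, 237], [279, 292], [331, 293], [289, 237], [281, 242]]
top rib 0.92 [[247, 257], [188, 261], [197, 327], [247, 321], [255, 314]]
top rib 0.59 [[191, 157], [188, 212], [242, 223], [255, 170]]
unit [ 0.54484614 -0.2035883   0.15929204] 9.126761808555157 [ 0.1 -0.5  2.1 -0.7 -0.2 -0.4  0.5 -0.6  0.2  0.4 -0.8 -1.8]
cov [ 0.5347508   0.21438102 -0.20960765] -12.00963365269328 [ 0.5 -1.2  2.9 -0.1 -0.4  0.8 -1.3 -0.1  1.5 -0.3  1.2 -1.7]
reagent [0.61486449 0.0124941  0.        ]
cup [ 0.45021868 -0.0047033   0.        ]
[0.61440455 0.01387348 0.        ] [0.4443511  0.00432654 0.        ]
```

```bash
cat >> h.py <<'E'
UNIT=[.5448,-.2036,.1593]; COV=[.5348,.2144,-.2096]
T_of=lambda Rc:np.stack([Rc[:,1],Rc[:,0],-Rc[:,2]],1)  # tool axes for gripping cover with axes Rc
def delta(Rt,pt):
    s=env.observe();R0=np.array(s['tool_rot']);p0=np.array(s['position'])
    d=R0.T@(np.array(pt)-p0);w=R.from_matrix(R0.T@Rt).as_rotvec()
    print('shift',np.round(d,4),'turn',np.round(w,4),'deg',round(np.degrees(np.linalg.norm(w)),1));return d,w
def grasp(cov,h,dz=0):
    Rc,t=cov_pose(cov);return T_of(Rc),Rc@np.array([0,0,h])+t+[0,0,dz]
def covpose_seat(tilt,unit=None):
    x=unit or UNIT;return R.from_euler('z',x[2]).as_matrix()@R.from_euler('y',-np.radians(tilt)).as_matrix()
def U(p,unit=None):
    Rm,t=unit_pose(unit or UNIT);return Rm@np.array(p)+t
E
python3 -c "
from h import *
delta(*grasp(COV,.036+.17))"
```

```text
shift [-0.3569 -0.2084  0.0079] turn [-0.4186 -0.3958  1.477 ] deg 90.8
```

```bash
python3 -m pendant '[[1,-0.036,-0.02,0.0,-0.042,-0.04,0.148],[1,-0.08,-0.045,0.0,-0.084,-0.08,0.295],[1,-0.12,-0.07,0.0,-0.126,-0.12,0.443],[1,-0.17,-0.10,0.0,-0.168,-0.16,0.591],[1,-0.21,-0.12,0.0,-0.209,-0.2,0.739]]' && python3 -c "
from h import *
delta(*grasp(COV,.036+.17))"
```

```text
time_s: 2.02
position: [0.3166, 0.3581, 0.2486]
tool_rot: [[-0.512, 0.813, 0.277], [0.852, 0.521, 0.047], [-0.106, 0.26, -0.96]]
ft_force: [0.7, -0.4, 0.3]
grip_width: 0.0853
gripper_force: 0.0
shift [-0.1635  0.0296  0.0347] turn [-0.2064 -0.1946  0.7328] deg 45.0
```

```bash
python3 -m pendant '[[1,-0.033,0.006,0.007,-0.041,-0.039,0.147],[1,-0.066,0.012,0.014,-0.083,-0.078,0.293],[1,-0.1,0.018,0.021,-0.124,-0.117,0.44],[1,-0.135,0.024,0.028,-0.165,-0.156,0.586],[1,-0.1635,0.0296,0.0347,-0.206,-0.195,0.733]]'
python3 - <<'E'
from h import *
import cv2
delta(*grasp(COV,.036+.17))
W=env.get_image('wrist');cv2.imwrite('pics/w1.png',W['image']);print(np.round(W['pose'],3).tolist())
Rc,t=cov_pose(COV)
for n,p in (('rib',[0,0,.05]),('tongue',[-.081,0,.003]),('cover',[0,0,0])):
    print(n,proj(W,Rc@np.array(p)+t),[(np.round(x['centre'],1).tolist(),round(x['conf'],2)) for x in env.tip_of('wrist',n)][:3])
for p in ([0,.04,.05],[0,-.04,.05],[.065,.08,.012],[.065,-.08,.012],[-.065,.08,.012],[-.065,-.08,.012]):print(p,proj(W,Rc@np.array(p)+t))
E
```

```text
time_s: 2.65
position: [0.4344, 0.237, 0.2402]
tool_rot: [[0.208, 0.847, 0.489], [0.978, -0.18, -0.104], [-0.0, 0.5, -0.866]]
ft_force: [-0.2, 0.2, 0.4]
grip_width: 0.0853
gripper_force: 0.0
shift [-0.0012  0.     -0.0002] turn [-0.0002  0.0004  0.    ] deg 0.0
[[0.847, 0.329, -0.419, 0.387], [-0.181, 0.918, 0.354, 0.315], [0.5, -0.224, 0.836, 0.348], [0.0, 0.0, 0.0, 1.0]]
rib [276.16232332 204.71861369] [([277.2, 201.1], 0.79)]
tongue [200.77471625 194.59412709] [([200.5, 195.5], 0.83)]
cover [276.20595003 193.95259059] [([10.3, 290.1], 0.86), ([280.0, 188.5], 0.69)]
[0, 0.04, 0.05] [276.09897641 161.22015556]
[0, -0.04, 0.05] [276.22127772 245.20085938]
[0.065, 0.08, 0.012] [342.4520582  116.13327269]
[0.065, -0.08, 0.012] [334.7142074  266.62929071]
[-0.065, 0.08, 0.012] [209.7061402  116.27025885]
[-0.065, -0.08, 0.012] [217.8722605  266.76652058]
```

View pics/w1.png

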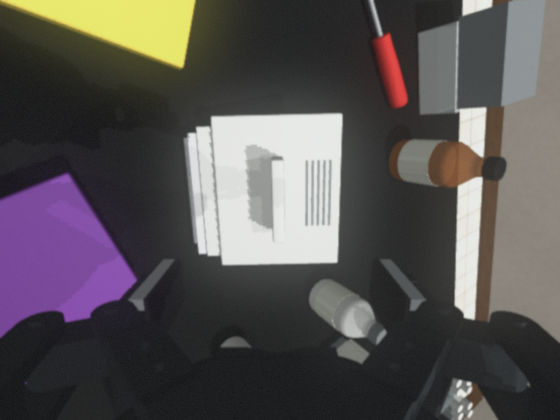

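```bash
python3 -m pendant '[[0.6,0.002,0.002,0.04,0,0,0],[0.6,0.002,0.002,0.09,0,0,0],[0.6,0.002,0.002,0.13,0,0,0],[0.6,0.002,0.002,0.155,0,0,0],[0.6,0.002,0.002,0.17,0,0,0]]' 30; python3 -m pendant '[[0.6,0,0,0,0,0,0],[0,0,0,0,0,0,0],[0,0,0,0,0,0,0],[0,0,0,0,0,0,0],[0,0,0,0,0,0,0]]' 50
python3 - <<'E'
from h import *
import cv2
W=env.get_image('wrist');cv2.imwrite('pics/w2.png',W['image'])
E
```

```text
time_s: 3.48
position: [0.5186, 0.2227, 0.0928]
tool_rot: [[0.201, 0.85, 0.487], [0.98, -0.173, -0.103], [-0.003, 0.497, -0.867]]
ft_force: [-0.5, -0.3, 0.9]
grip_width: 0.0512
gripper_force: 0.0
time_s: 4.1
position: [0.5185, 0.2225, 0.0946]
tool_rot: [[0.202, 0.849, 0.489], [0.979, -0.175, -0.102], [-0.001, 0.499, -0.866]]
ft_force: [-4.9, 1.3, 6.4]
grip_width: 0.0116
gripper_force: 50.2
```

View pics/w2.png

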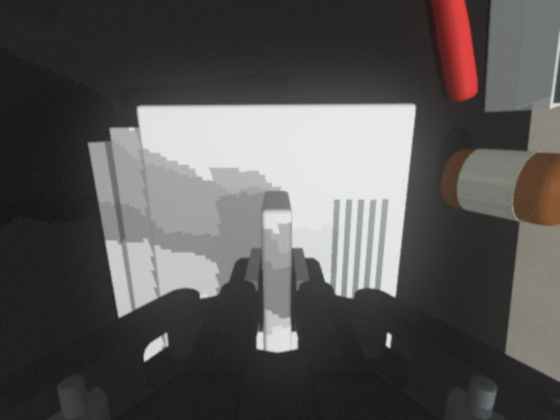

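```bash
python3 -m pendant '[[0,0,0.005,-0.009,0,0,0],[0,0,0.015,-0.026,0,0,0],[0,0,0.03,-0.052,0,0,0],[0,0,0.05,-0.087,0,0,0],[0,0,0.075,-0.13,0,0,0]]'
python3 - <<'E'
from h import *
import cv2
W=env.get_image('wrist');cv2.imwrite('pics/w3.png',W['image'])
s=env.observe();print(s['position'],s['grip_width'])
Rt=np.array(s['tool_rot']);p=np.array(s['position'])
Rc=T_of(Rt)
for q in ([-.065,.08,.012],[.065,.08,.012],[0,.04,.05]):
    print(q,proj(W,p+Rc@(np.array(q)-[0,0,.036])),proj(W,p+Rc@(np.array(q)-[0,.003,.033])))
print([(np.round(x['centre'],1).tolist(),round(x['conf'],2)) for n in('rib','tongue') for x in env.tip_of('wrist',n)][:3])
# target: above unit, 25deg tilt
Rg=covpose_seat(25)
tip=U([-.067-.0-.0+.02,0,.062+.06])
o=tip-Rg@np.array([-.081,0,.003]);print('origin',o)
delta(T_of(Rg),o+Rg@np.array([0,0,.036]))
E
```

```text
time_s: 4.78
position: [0.518, 0.2223, 0.2445]
tool_rot: [[0.203, 0.851, 0.485], [0.979, -0.175, -0.103], [-0.003, 0.496, -0.869]]
ft_force: [0.9, -0.3, -2.5]
grip_width: 0.0113
gripper_force: 48.9
[0.52036347 0.22325722 0.25272691] 0.011125006806218639
[-0.065, 0.08, 0.012] [139.68143082  92.42404241] [137.4139025   99.18488011]
[0.065, 0.08, 0.012] [442.71128584  92.38568329] [445.29406313  99.21755275]
[0, 0.04, 0.05] [292.38623117 203.90704746] [292.59073637 214.61429583]
[([277.8, 303.1], 0.84), ([131.0, 260.1], 0.64)]
origin [ 0.57212833 -0.19920939  0.15351316]
shift [-0.4078  0.0765  0.1137] turn [ 0.0882  0.1676 -0.3227] deg 21.4
```

View pics/w3.png

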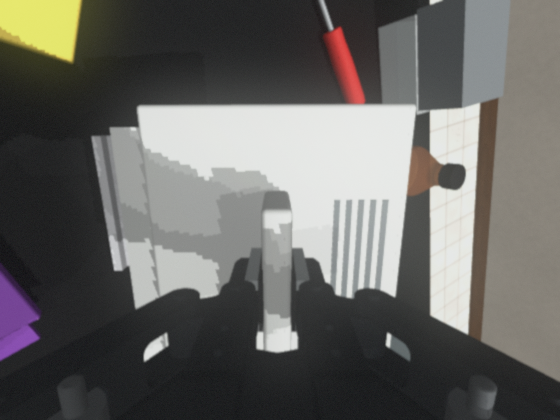

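Run:
```python
from h import *
W=env.get_image('wrist');s=env.observe();print(np.round(s['position'],4),np.round(s['ft_force'],1))
Rt=np.array(s['tool_rot']);p=np.array(s['position']);Rc=T_of(Rt)
pix=[([-.065,.08,.012],(139,105)),([.065,.08,.012],(414,104)),([-.006,.04,.05],(263,210)),([.006,.04,.05],(292,210)),([-.006,-.04,.05],(256.5,348)),([.006,-.04,.05],(298,348))]
f=lambda x:np.concatenate([proj(W,p+Rc@(R.from_rotvec([0,x[3],0]).apply(np.array(q)-[0,0,.05])-[x[0],x[1],x[2]]+[0,0,.05]))-uv for q,uv in pix])
r=least_squares(f,[0,0,.036,0]);print('TCP in cover',r.x,np.round(r.fun,1))
```

```text
[0.5184 0.2223 0.244 ] [ 0.2 -0.7 -4.3]
TCP in cover [-0.00252031  0.00212712  0.05296696 -0.00085806] [ 10.5   2.1 -10.4   2.7   0.2 -10.7  -0.7 -10.8   8.8  10.1  -8.3  10. ]
```

Run:
```python
from h import *
W=env.get_image('wrist');s=env.observe()
Rt=np.array(s['tool_rot']);p=np.array(s['position']);Rc=T_of(Rt)
pix=[([-.065,.08,.012],(139,105)),([.065,.08,.012],(414,104)),([-.006,.04,.05],(263,210)),([.006,.04,.05],(292,210)),([-.006,.04,.012],(264.5,191)),([.006,.04,.012],(289,191))]
for n in (4,6):
  f=lambda x:np.concatenate([proj(W,p+Rc@(np.array(q)-[x[0],x[1],x[2]]))-uv for q,uv in pix[:n]])
  r=least_squares(f,[0,0,.036]);print('TCP in cover',r.x,np.round(r.fun,1))
```

```text
TCP in cover [-0.00158271  0.00304575  0.03990752] [-0.9  1.4  1.3  2.  -1.3 -1.3  1.  -1.4]
TCP in cover [-0.00155502  0.00313675  0.03978999] [-1.   1.6  1.3  2.1 -1.4 -1.   0.9 -1.1  0.4 -0.6 -0.1 -0.6]
```

Run:
```python
from h import *
import cv2
S=env.get_image('scene');T=env.get_image('top')
def an(d,x0,y0):
    im=cv2.resize(d['image'][y0:y0+120,x0:x0+130],None,fx=3,fy=3,interpolation=cv2.INTER_CUBIC)
    for p in ([-.101,.097,.062],[-.101,-.097,.062],[.118,.097,.085],[.118,-.097,.085],[.068,.097,.085],[.068,-.097,.085],[-.067,.083,.062],[-.067,-.083,.062],[0,0,.05]):
        u=proj(d,U(p));c=tuple(int(v) for v in np.round((u-[x0,y0]+.5)*3));cv2.circle(im,c,2,(0,0,255),-1)
    return im
cv2.imwrite('pics/u.png',np.hstack([an(T,330,125),an(S,115,130)]))
```

```text
(no output)
```

View pics/u.png

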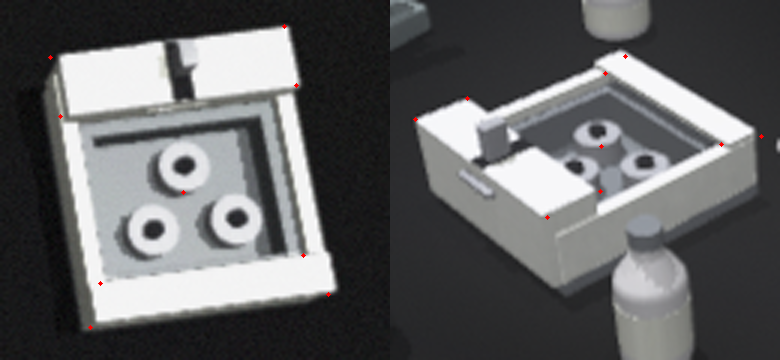

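Run:
```python
from h import *
S=env.get_image('scene');T=env.get_image('top')
c=lambda d,p,a:(d,p,np.array([a[0]/3-.5+(330 if d is T else 115-130),a[1]/3-.5+(125 if d is T else 130)]))
o=[c(T,[-.101,.097,.069],(90,323)),c(T,[-.101,-.097,.069],(335,290)),c(T,[-.067,.097,.069],(97,283)),c(T,[-.067,-.097,.069],(327,252)),
c(T,[.118,.097,.085],(58,57)),c(T,[.118,-.097,.085],(287,27)),c(T,[.068,.097,.085],(68,118)),c(T,[.068,-.097,.085],(299,85)),
c(S,[-.101,-.097,.069],(625,52)),c(S,[-.101,.097,.069],(755,133)),c(S,[-.067,.097,.069],(723,147)),c(S,[.118,-.097,.085],(417,118)),c(S,[.068,-.097,.085],(467,99)),c(S,[.118,.097,.085],(556,231)),c(S,[.068,.097,.085],(596,207))]
for oo in (o[:8],o[8:],o):
  r=fit(oo,unit_pose,UNIT);print(np.round(r.x,4),np.degrees(r.x[2]));print(np.round(r.fun,1))
```

```text
[ 0.5453 -0.2075  0.1582] 9.062800758358243
[ 2.2  0.8  0.4  0.9 -2.5  0.1  0.2 -0.3 -1.1 -0.3  0.8 -0.3 -1.  -0.9
  0.8 -0.1]
[ 0.5488 -0.1977  0.1534] 8.789657950696602
[-0.   0.3  1.7  0.3  2.4  0.6 -1.2  1.6 -0.5  0.9 -3.8 -2.8  0.8 -3.5]
[ 0.5456 -0.2059  0.1558] 8.927974709559027
[ 1.4  0.6 -0.4  0.9 -3.3 -0.1 -0.6 -0.3 -1.7 -0.5  0.2 -0.4 -1.7 -1.1
  0.2 -0.2 -0.5 -1.2  1.1 -1.5  1.8 -1.3 -1.2 -0.1 -0.7 -0.7 -4.  -5.
  0.5 -5.6]
```

```bash
sed -i 's/^UNIT=.*;/UNIT=[.5455,-.2055,.157];/' h.py
cat >> h.py <<'E'
TC=np.array([-.0005,.003,.039])
def place(tilt,tipx,tipz,dy=0): # tongue tip's bottom-ish point (cover -81,0,3) at unit (tipx,dy,tipz)
    Rg=covpose_seat(tilt);tip=U([tipx,dy,tipz]);o=tip-Rg@np.array([-.081,0,.003])
    return T_of(Rg),o+Rg@TC
def where():
    s=env.observe();Rt=np.array(s['tool_rot']);p=np.array(s['position']);Rc=T_of(Rt);Ru,t=unit_pose(UNIT)
    f=lambda q:np.round(1e3*(Ru.T@(p+Rc@(np.array(q)-TC)-t)),1)
    print('t',s['time_s'],'tip',f([-.081,0,.003]),'org',f([0,0,0]),'free edge',f([.065,0,0]),'tilt',np.round(np.degrees(R.from_matrix(Ru.T@Rc).as_rotvec()),1),'Funit',np.round(Ru.T@np.array(s['ft_force']),1),'tau',np.round(s['wrist_torque'],2),'grip',round(s['grip_width'],4))
E
python3 -c "
from h import *
where();delta(*place(25,-.05,.125))"
```

```text
t 5.225 tip [ -9.6 442.1 171.1] org [ 57.6 416.8 208.6] free edge [110.5 397.  240.9] tilt [ -5.6 -29.4 -20.2] Funit [-0.9 -0.2 -2.6] tau [ 0.1   0.52 -0.  ] grip 0.0111
shift [-0.4077  0.078   0.1044] turn [ 0.0812  0.1691 -0.3196] deg 21.2
```

```bash
python3 -m pendant '[[0,-0.025,0.006,0.004,0.005,0.01,-0.019],[0,-0.07,0.017,0.011,0.013,0.027,-0.05],[0,-0.12,0.03,0.019,0.023,0.048,-0.09],[0,-0.17,0.042,0.027,0.033,0.07,-0.13],[0,-0.22,0.055,0.035,0.043,0.09,-0.17]]' >/dev/null; python3 -c "
from h import *
where();delta(*place(25,-.05,.17));delta(*place(25,-.05,.125))"
```

```text
t 5.85 tip [-31.6 202.3 171.6] org [ 40.8 190.3 206.1] free edge [ 97.7 180.8 235.9] tilt [ -2.5 -27.2  -9.4] Funit [ 1.7  0.4 -4.7] tau [0.01 0.42 0.01] grip 0.0114
shift [-0.1933  0.0129  0.012 ] turn [ 0.0397  0.0777 -0.1484] deg 9.9
shift [-0.1931 -0.0077  0.052 ] turn [ 0.0397  0.0777 -0.1484] deg 9.9
```

```bash
python3 -m pendant '[[0,-0.05,0.003,0.003,0.01,0.02,-0.037],[0,-0.1,0.006,0.006,0.02,0.04,-0.075],[0,-0.15,0.01,0.009,0.03,0.06,-0.11],[0,-0.185,-0.001,0.03,0.037,0.074,-0.14],[0,-0.193,-0.008,0.052,0.0397,0.0777,-0.148]]' >/dev/null;python3 -m pendant '[[0,0,0,0,0,0,0],[0,0,0,0,0,0,0]]' >/dev/null
python3 - <<'E'
from h import *
import cv2
W=env.get_image('wrist');cv2.imwrite('pics/w4.png',W['image']);T=env.get_image('top');S=env.get_image('scene')
where();delta(*place(25,-.05,.125))
for p in ([-.101,.097,.069],[-.067,.097,.069],[-.067,.083,.062],[.068,.083,.062],[.068,.097,.085],[.118,.097,.085]):print(p,np.round(proj(W,U(p)),1))
cv2.imwrite('pics/ts4.png',np.hstack([cv2.resize(T['image'][100:260,310:470],None,fx=2.5,fy=2.5),cv2.resize(S['image'][80:240,110:270],None,fx=2.5,fy=2.5)]))
E
```

```text
t 6.875 tip [-49.5   2.2 126.4] org [ 25.2   2.2 158.1] free edge [ 84.    2.1 185.8] tilt [ -0.1 -25.1  -0.1] Funit [-1.  -0.6 -2.6] tau [-0.02  0.4  -0.02] grip 0.0113
shift [-0.0022 -0.001   0.0013] turn [ 0.0024  0.0018 -0.0005] deg 0.2
[-0.101, 0.097, 0.069] [ 9.6 82.6]
[-0.067, 0.097, 0.069] [79.2 85.9]
[-0.067, 0.083, 0.062] [ 84.2 110.5]
[0.068, 0.083, 0.062] [274.1 114.2]
[0.068, 0.097, 0.085] [286.9  93.3]
[0.118, 0.097, 0.085] [341.7  96.1]
```

View pics/w4.png

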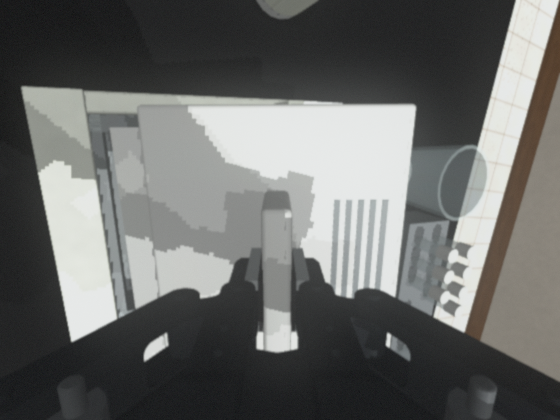

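```bash
sed -i 's/^UNIT=.*;/UNIT=[.5471,-.2063,.157];/' h.py; python3 -c "
from h import *
where();delta(*place(25,-.058,.08));delta(*place(25,-.058,.057))"
```

```text
t 6.875 tip [-50.9   3.2 126.4] org [ 23.7   3.2 158.1] free edge [ 82.5   3.2 185.8] tilt [ -0.1 -25.1  -0.1] Funit [-1.  -0.6 -2.6] tau [-0.02  0.4  -0.02] grip 0.0113
shift [-0.0032 -0.0261  0.0392] turn [ 0.0024  0.0018 -0.0005] deg 0.2
shift [-0.0032 -0.0358  0.0601] turn [ 0.0024  0.0018 -0.0005] deg 0.2
```

View pics/ts4.png

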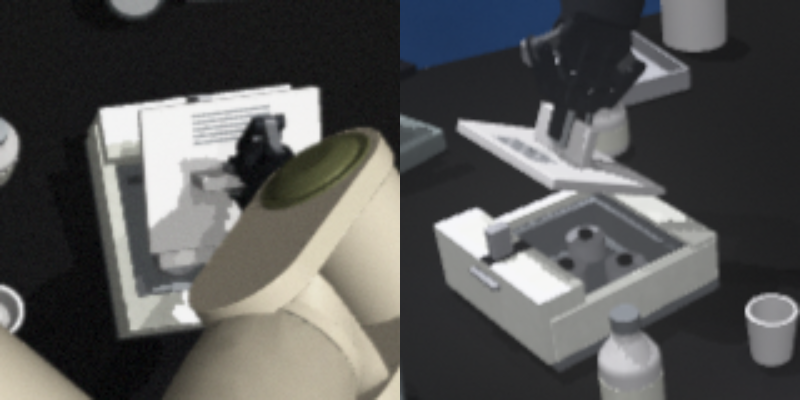

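```bash
python3 -m pendant '[[0,-0.002,-0.012,0.018,0.002,0.002,0],[0,-0.0032,-0.026,0.039,0.002,0.002,0],[0,-0.0032,-0.031,0.05,0.002,0.002,0],[0,-0.0032,-0.0358,0.060,0.002,0.002,0],[0,-0.0032,-0.0358,0.060,0.002,0.002,0]]' >/dev/null
python3 - <<'E'
from h import *
import cv2
W=env.get_image('wrist');cv2.imwrite('pics/w5.png',W['image'])
where();delta(*place(25,-.076,.054))
E
```

```text
t 7.55 tip [-58.1  -0.4  56.4] org [16.6 -0.5 87.9] free edge [ 75.5  -0.6 115.4] tilt [  0.1 -25.   -0.1] Funit [-0.1  0.1 -3.2] tau [-0.14  0.41 -0.03] grip 0.0112
shift [ 0.0005 -0.0173 -0.0054] turn [-0.0002 -0.0007 -0.0015] deg 0.1
```

View pics/w5.png

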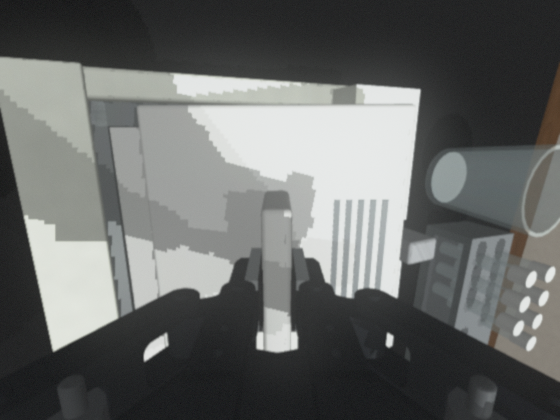

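```bash
python3 -m pendant '[[0,-0.001,-0.004,-0.001,0,0,0],[0,-0.001,-0.009,-0.003,0,0,0],[0,-0.001,-0.013,-0.0045,0,0,0],[0,-0.001,-0.0173,-0.0054,0,0,0],[0,-0.001,-0.0173,-0.0054,0,0,0]]' >/dev/null; python3 -c "
from h import *
where();delta(*place(20,-.077,.0545,-.001));delta(*place(15,-.078,.0545,-.001))"
```

```text
t 8.175 tip [-76.5  -1.4  53.6] org [-1.8 -1.6 85.1] free edge [ 57.1  -1.7 112.5] tilt [  0.1 -25.   -0.1] Funit [ 2.6 -1.1 -7.1] tau [-0.23 -0.1  -0.13] grip 0.011
shift [0.0006 0.0027 0.0061] turn [ 0.0868 -0.0008 -0.0023] deg 5.0
shift [0.0006 0.004  0.013 ] turn [ 0.174  -0.0008 -0.0022] deg 10.0
```

```bash
python3 -m pendant '[[0,0,0.001,0.003,0.04,0,0],[0,0.0,0.0025,0.006,0.085,0,-0.001],[0,0.0,0.003,0.0095,0.13,0,-0.002],[0,0.0,0.004,0.013,0.174,0,-0.002],[0,0.0,0.004,0.013,0.174,0,-0.002]]' >/dev/null; python3 -c "
from h import *
where();delta(*place(10,-.079,.054,-.0015));delta(*place(6,-.080,.054,-.0015))"
```

```text
t 8.8 tip [-77.6  -1.3  54.5] org [ 1.4 -1.2 72.5] free edge [64.2 -1.1 89.3] tilt [  0.1 -15.    0.1] Funit [ 0.2 -0.5 -3.4] tau [-0.1   0.12 -0.06] grip 0.0114
shift [-0.0003  0.0014  0.0072] turn [ 0.0871 -0.0013  0.0015] deg 5.0
shift [-0.0003  0.0022  0.0129] turn [ 0.1569 -0.0013  0.0016] deg 9.0
```

```bash
python3 -m pendant '[[0,0,0.0005,0.003,0.035,0,0],[0,0.0,0.001,0.006,0.075,0,0],[0,0.0,0.0015,0.009,0.11,0,0],[0,0.0,0.0022,0.0129,0.157,0,0],[0,0.0,0.0022,0.0129,0.157,0,0]]' >/dev/null
python3 - <<'E'
from h import *
import cv2
W=env.get_image('wrist');cv2.imwrite('pics/w6.png',W['image'])
where();delta(*place(0,-.081,.0535,-.0015));delta(*place(2,-.081,.0535,-.0015))
E
```

```text
t 9.475 tip [-80.2  -1.3  53.9] org [ 0.6 -1.2 59.4] free edge [65.3 -1.1 66.3] tilt [ 0.1 -6.   0.1] Funit [-0.1  0.3 -3.5] tau [-0.07  0.13 -0.08] grip 0.0113
shift [-0.0003  0.0025  0.009 ] turn [ 0.1053 -0.0015  0.0011] deg 6.0
shift [-0.0003  0.0015  0.0061] turn [ 0.0704 -0.0015  0.0011] deg 4.0
```

View pics/w6.png

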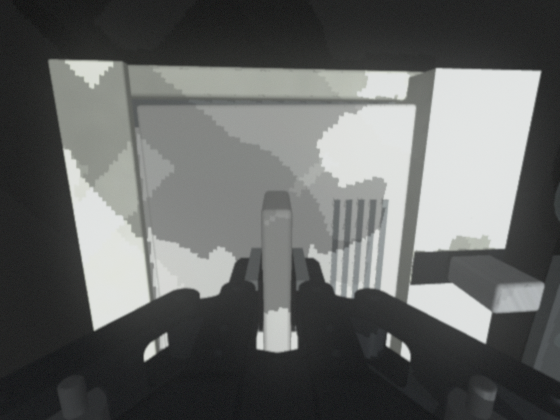

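```bash
python3 -m pendant '[[0,0,0.0006,0.002,0.025,0,0],[0,0.0,0.0012,0.0042,0.05,0,0],[0,0.0,0.0018,0.006,0.07,0,0],[0,0.0,0.0022,0.0075,0.09,0,0],[0,0.0,0.0025,0.009,0.105,0,0]]' >/dev/null; python3 -m pendant '[[0,0,0,0,0,0,0]]'>/dev/null; python3 -c "
from h import *
where();delta(*place(0,-.081,.053,-.0015))"
```

```text
t 10.225 tip [-81.   -1.4  53.5] org [ 0.  -1.3 50.4] free edge [65.  -1.2 50.4] tilt [0.1 0.  0.1] Funit [-0.2  0.4 -2.9] tau [-0.01  0.06  0.01] grip 0.0112
shift [-0.0002 -0.      0.0004] turn [-0.0006 -0.0011  0.0009] deg 0.1
```

```bash
for i in 1 2 3; do python3 -m pendant '[[0,0,0,0.0005,0,0,0],[0,0,0,0.001,0,0,0]]'|grep -E 'ft_f|posi'; done
```

```text
position: [0.5462, -0.2049, 0.0887]
ft_force: [0.2, -0.1, -2.2]
position: [0.5463, -0.2047, 0.0881]
ft_force: [-2.6, 3.0, 3.8]
position: [0.5464, -0.2046, 0.0876]
ft_force: [-4.3, 5.5, 11.6]
```

```bash
python3 -m pendant '[[0,0,0,-0.0007,0,0,0],[0,0,0,-0.0007,0,0,0]]'|grep -E 'ft_f|posi'; python3 -c "
from h import *
where()"; python3 -m pendant '[[0.2,0,0,0,0,0,0],[0.4,0,0,0,0,0,0],[0.4,0,0,0,0,0,0],[0.4,0,0,0,0,0,0]]' 20|grep -E 'ft_f|posi|grip'
```

```text
position: [0.5465, -0.2047, 0.0877]
ft_force: [-1.5, 4.0, 4.6]
t 11.225 tip [-80.8  -1.3  51.6] org [ 0.2 -1.3 48.7] free edge [65.2 -1.2 48.7] tilt [ 0. -0.  0.] Funit [-0.8  4.2  4.6] tau [0.23 0.12 0.01] grip 0.0113
position: [0.5463, -0.2049, 0.0872]
ft_force: [0.0, 0.1, -1.1]
grip_width: 0.034
gripper_force: 0.0
```

```bash
python3 -m pendant '[[0.4,0,0,-0.005,0,0,0],[0.4,0,0,-0.02,0,0,0],[0.4,0,0,-0.06,0,0,0],[0.4,0,-0.02,-0.11,0,0,0],[0.4,0,-0.04,-0.14,0,0,0]]'|grep -E 'ft_f|posi'; python3 -m pendant '[[0.4,0,0,0,0,0,0]]'>/dev/null;  python3 - <<'E'
from h import *
import cv2
W=env.get_image('wrist');cv2.imwrite('pics/w7.png',W['image'])
for p in ([-.067,.083,.062],[.065,.08,.062],[-.065,.08,.062],[0,.04,.1],[.098,.007,.118],[.098,-.007,.118],[.068,.083,.085],[.068,.097,.085]):print(p,np.round(proj(W,U(p)),1))
print([(np.round(x['centre'],1).tolist(),round(x['conf'],2)) for x in env.tip_of('wrist','latch_tab')][:3])
s=env.observe()
u=R.from_euler('z',UNIT[2]).as_matrix();Rl=np.stack([u[:,0],-u[:,1],-u[:,2]],1)
delta(Rl,U([.097,0,.17]))
E
```

```text
position: [0.5067, -0.2114, 0.2309]
ft_force: [-1.4, -0.0, -0.2]
[-0.067, 0.083, 0.062] [245.2 110.4]
[0.065, 0.08, 0.062] [391.6 113.8]
[-0.065, 0.08, 0.062] [247.5 113.9]
[0, 0.04, 0.1] [324.4 163. ]
[0.098, 0.007, 0.118] [450.2 207.2]
[0.098, -0.007, 0.118] [447.6 224.2]
[0.068, 0.083, 0.085] [405.7 108.7]
[0.068, 0.097, 0.085] [407.5  90.6]
[([449.2, 215.5], 0.61)]
shift [-0.0017  0.1375  0.0575] turn [-6.0000e-04 -6.0000e-04  1.5712e+00] deg 90.0
```

View pics/w7.png

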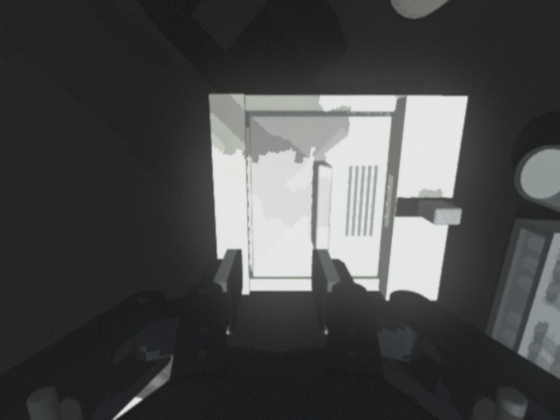

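```bash
python3 -m pendant '[[0.4,0,0.01,0,0,0,0.17],[0.4,0,0.03,0,0,0,0.34],[0.4,0,0.05,0,0,0,0.51],[0.4,0,0.07,0,0,0,0.68],[0.4,0,0.08,0,0,0,0.85]]'|grep posi;  python3 - <<'E'
from h import *
u=R.from_euler('z',UNIT[2]).as_matrix();Rl=np.stack([u[:,0],-u[:,1],-u[:,2]],1)
delta(Rl,U([.097,0,.17]))
E
```

```text
position: [0.5868, -0.198, 0.2255]
shift [0.0413 0.0388 0.0553] turn [-0.0036  0.0013  0.7168] deg 41.1
```

```bash
python3 -m pendant '[[0.4,0.01,0.01,0.01,0,0,0.17],[0.4,0.02,0.02,0.02,0,0,0.34],[0.4,0.03,0.03,0.03,0,0,0.51],[0.4,0.0413,0.0388,0.045,0,0,0.68],[0.4,0.0413,0.0388,0.0553,-0.003,0.001,0.717]]'|grep posi; python3 -m pendant '[[0.4,0,0,0,0,0,0]]'|grep grip_w;  python3 - <<'E'
from h import *
u=R.from_euler('z',UNIT[2]).as_matrix();Rl=np.stack([u[:,0],-u[:,1],-u[:,2]],1)
delta(Rl,U([.097,0,.107]))
W=env.get_image('wrist')
print(proj(W,U([.097,0,.118])),[(np.round(x['centre'],1).tolist(),round(x['conf'],2)) for x in env.tip_of('wrist','latch_tab')][:3])
E
```

```text
position: [0.6423, -0.1909, 0.1694]
grip_width: 0.0339
shift [0.0016 0.0001 0.0634] turn [-0.0003  0.001   0.0071] deg 0.4
[277.88355724 240.62468097] [([280.4, 237.1], 0.56)]
```

```bash
python3 -m pendant '[[0.4,0.0016,0,0.02,0,0,0.007],[0.4,0.0016,0,0.045,0,0,0.007],[0.4,0.0016,0,0.058,0,0,0.007],[0.4,0.0016,0,0.063,0,0,0.007],[0.4,0.0016,0,0.063,0,0,0.007]]'|grep -E 'posi|ft_'; python3 -m pendant '[[0,0,0,0,0,0,0],[0,0,0,0,0,0,0],[0,0,0,0,0,0,0],[0,0,0,0,0,0,0]]' 30
```

```text
position: [0.6439, -0.1916, 0.1096]
ft_force: [0.1, 1.0, 0.2]
time_s: 15.18
position: [0.6442, -0.192, 0.11]
tool_rot: [[0.988, 0.154, 0.004], [0.154, -0.988, -0.003], [0.003, 0.003, -1.0]]
ft_force: [-0.1, -3.3, 5.2]
grip_width: 0.0133
gripper_force: 32.3
```

```bash
python3 -m pendant '[[0,-0.004,0,0,0,0,0],[0,-0.009,0,0,0,0,0],[0,-0.014,0,0,0,0,0],[0,-0.018,0,0,0,0,0],[0,-0.021,0,0,0,0,0]]'|grep -E 'posi|ft_'; for i in 1 2 3; do python3 -m pendant '[[0,-0.001,0,0,0,0,0],[0,-0.002,0,0,0,0,0],[0,-0.002,0,0,0,0,0]]'|grep -E 'posi|ft_|grip_w'; done
```

```text
position: [0.6237, -0.1952, 0.11]
ft_force: [3.2, -3.6, 5.3]
position: [0.6218, -0.1955, 0.11]
ft_force: [2.3, -2.6, 4.8]
grip_width: 0.0132
position: [0.6198, -0.1958, 0.11]
ft_force: [2.3, -3.2, 6.1]
grip_width: 0.013
position: [0.6184, -0.196, 0.11]
ft_force: [6.7, -3.6, 4.4]
grip_width: 0.0133
```

```bash
python3 -m pendant '[[0,-0.001,0,0,0,0,0],[0,-0.0015,0,0,0,0,0],[0,-0.0015,0,0,0,0,0]]'|grep -E 'posi|ft_|grip_w';  python3 - <<'E'
from h import *
import cv2
Ru,t=unit_pose(UNIT);print(Ru.T@(np.array(env.observe()['position'])-t))
W=env.get_image('wrist');S=env.get_image('scene')
cv2.imwrite('pics/f1.png',np.hstack([W['image'][:,80:480],cv2.resize(S['image'][100:240,110:240],(390,420))]))
E
```

```text
position: [0.6183, -0.1961, 0.1101]
ft_force: [14.0, -2.4, 1.5]
grip_width: 0.0134
[ 0.07190003 -0.00102383  0.11006017]
```

View pics/f1.png

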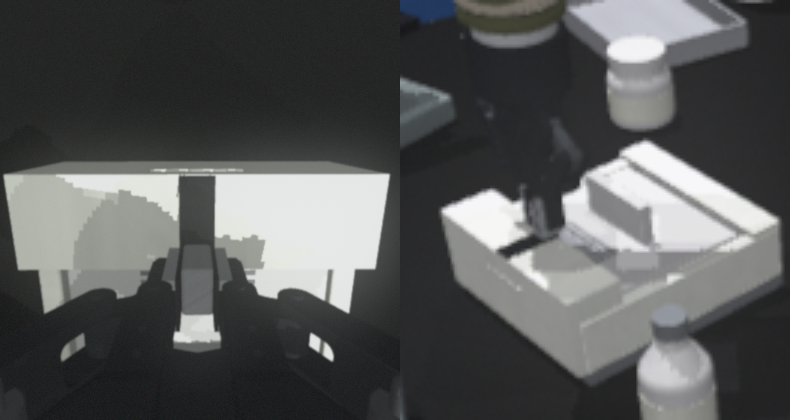

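The hard stop came at unit x = 72 mm, which is fully shut, and the cover is flat. I'll release and retreat.

```bash
python3 -m pendant '[[0,0.001,0,0,0,0,0],[0.4,0.001,0,0,0,0,0],[0.4,0.001,0,0,0,0,0],[0.4,0.001,0,0,0,0,0]]'|grep -E 'ft_|grip'; python3 -m pendant '[[0.4,0.001,0,-0.01,0,0,0],[0.4,0.001,0,-0.04,0,0,0],[0.4,0.001,0,-0.09,0,0,0],[0.4,-0.02,0,-0.13,0,0,0],[0.4,-0.06,0,-0.15,0,0,0]]'|grep -E 'time|posi|ft_';python3 -m pendant '[[0.4,0,0,0,0,0,0],[0.4,0,0,0,0,0,0]]'|grep ft_
python3 - <<'E'
from h import *
for c in('wrist','scene'):
    d=env.get_image(c)
    print(c,[proj(d,U([x,0,.118])).round(1).tolist() for x in(.072,.076)],[(np.round(x['centre'],1).tolist(),round(x['conf'],2)) for x in env.tip_of(c,'latch_tab')][:2],[(np.round(x['centre'],1).tolist(),round(x['conf'],2)) for n in('reagent','cup') for x in env.tip_of(c,n)[:1]])
    if c=='wrist':
        import cv2;cv2.imwrite('pics/f2.png',d['image'])
E
```

```text
ft_force: [0.1, -0.9, -0.3]
grip_width: 0.0341
gripper_force: 0.0
time_s: 18.52
position: [0.5572, -0.2047, 0.2616]
ft_force: [-0.7, -0.9, 0.1]
ft_force: [-0.0, -1.0, -0.9]
wrist [[277.0, 136.0], [277.0, 131.0]] [([276.4, 133.7], 0.58)] [([104.7, 110.3], 0.85), ([107.5, 234.8], 0.98)]
scene [[156.6, 166.0], [155.2, 166.6]] [([156.4, 166.2], 0.56)] [([205.9, 249.3], 0.66), ([257.4, 222.6], 0.93)]
```

View pics/f2.png

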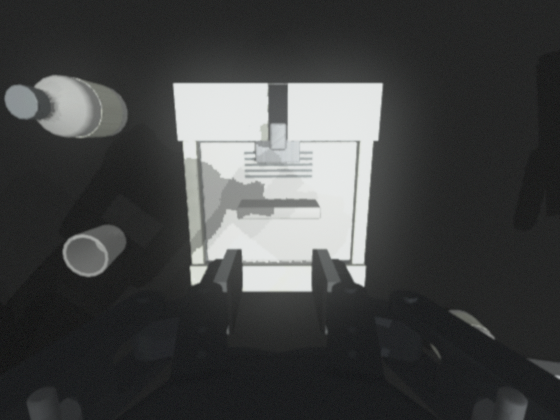

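The picture shows the bolt over the cover's free edge at (278, 152), the cover flat in the bay, and the bottle and cup standing.

```bash
python3 -c "
from rig import env
print(env.close_job())"
```

```text
the job is handed in; nothing more can be done
None
```

The cover lies flat in the unit with its tongue under the lip, the latch is fully shut over its free edge, the gripper is clear, the bottle and cup are still standing, and the job is handed in at about 19 s of robot time.

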